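Wipe rusk pieces off the changing-table board into the crumb box

TASK

Take the white scraper by its post and wipe all five broken rusk pieces off the white board into the aluminium box while its flap is open, touching them only with the scraper, not with the fingers. Then stand the scraper upright on the emptied board, let go of it, and push the flap fully shut. Leave the toy car, the teether and the brush where they are.

Things in the scene. Friction and masses are not known exactly. Their poses are not given: they have to be found in the camera images.
- box: Aluminium crumb box fixed to the table, 130 (x) x 212 (y) x 60 mm high outside, walls and floor 4 mm thick, open on top when its flap is up. Origin: centre of its underside, on the table. Its x axis points level from the white board (which butts against its -x wall) towards the flap's hinge on the +x rim.
- flap (a joint): The box's hinged flap, a plate 130 x 212 mm, 4 mm thick with a 4 mm radius bead along the upper side of its free edge, 200 g. 0 = shut, lying flat on the box's rim; about 1.57 = standing straight up; limit 1.9. A stiff hinge: it stays where it is left, about 2 N at the free edge moves it.
- flap_hinge (a point): Middle of the flap's hinge line, on top of the box's +x rim, 60.5 mm above the table; the hinge line runs along the box's y axis.
- flap_edge (a point): Middle of the flap's free edge, 130 mm from the hinge. With the flap shut it lies on the -x rim, next to the board.
- board: White board on two birch runners, fixed, 200 x 200 mm, its flat top 61.5 mm above the table, 1.5 mm above the box's rim. No raised edges. Origin: at table height under the board's centre, 165 mm from the box's origin; axes parallel to the box's, so +x leads across the board to the box.
- scraper: White plastic scraper, 150 g: a foot block 30 (x) x 120 (y) x 30 mm high with a square upright grip post 26 x 26 mm, 52 mm tall, on the middle of it (total height 82 mm). Origin: centre of its underside. It stands upright on the table at the start; its 120 x 30 mm long faces (normal to its x) do the wiping.
- rusk0: Broken piece of hard tan rusk, 34 (x) x 26 (y) x 10 mm thick, half-round at its +x end, 11 g, lying loose on the white board. Origin: centre of its underside, z up at the start.
- rusk1: Broken piece of hard tan rusk, 30 (x) x 30 (y) x 10 mm thick, half-round at its +x end, 11 g, lying loose on the white board. Origin: centre of its underside, z up at the start.
- rusk2: Broken piece of hard tan rusk, 38 (x) x 22 (y) x 10 mm thick, half-round at its +x end, 11 g, lying loose on the white board. Origin: centre of its underside, z up at the start.
- rusk3: Broken piece of hard tan rusk, 28 (x) x 24 (y) x 10 mm thick, half-round at its +x end, 11 g, lying loose on the white board. Origin: centre of its underside, z up at the start.
- rusk4: Broken piece of hard tan rusk, 32 (x) x 28 (y) x 10 mm thick, half-round at its +x end, 11 g, lying loose on the white board. Origin: centre of its underside, z up at the start.
- car: Bystander: beech toy car, 90 (x) x 56 x 48 mm high, standing on the table. Origin: centre, at table height.
- teether: Bystander: pale silicone teether, a ring of 72 mm outside diameter, 42 mm hole, 14 mm thick, flat on the table. Origin: centre of its underside.
- brush: Bystander: brush with a white plastic handle and collar and a grey head, 200 (x) x 42 x 20 mm, lying on the table beyond the board, head towards its +x. Origin: its middle, at table height.

How it is judged:
On the way, in this order (a step that is already met when the one before it is completed fails the run):
1. the scraper is down on the board (its foot within 12 mm of the top, its middle over the board) (x of scraper in the frame of board between -0.1 and 0.1 m and y of scraper in the frame of board between -0.1 and 0.1 m and z of scraper in the frame of board between 0.052 and 0.0735 m), for 0.1 s.
2. all five rusk pieces are in the box while the flap is still open (past 0.5 rad) (x of rusk0 in the frame of box between -0.063 and 0.063 m and y of rusk0 in the frame of box between -0.104 and 0.104 m and z of each of rusk0, rusk1, rusk2, rusk3, rusk4 in the frame of box below 0.05 m and x of rusk1 in the frame of box between -0.063 and 0.063 m and y of rusk1 in the frame of box between -0.104 and 0.104 m and x of rusk2 in the frame of box between -0.063 and 0.063 m and y of rusk2 in the frame of box between -0.104 and 0.104 m and x of rusk3 in the frame of box between -0.063 and 0.063 m and y of rusk3 in the frame of box between -0.104 and 0.104 m and x of rusk4 in the frame of box between -0.063 and 0.063 m and y of rusk4 in the frame of box between -0.104 and 0.104 m and value of joint flap above 0.5 rad), for 0.2 s.
At the end, for the whole second after the job is handed in: All five rusk pieces lie inside the box (below its rim), the flap is shut (under 0.06 rad), and the scraper stands upright (within 0.12 rad) and at rest on the board, its middle over the board, let go (x of rusk0 in the frame of box between -0.063 and 0.063 m and y of rusk0 in the frame of box between -0.104 and 0.104 m and z of each of rusk0, rusk1, rusk2, rusk3, rusk4 in the frame of box below 0.05 m and x of rusk1 in the frame of box between -0.063 and 0.063 m and y of rusk1 in the frame of box between -0.104 and 0.104 m and x of rusk2 in the frame of box between -0.063 and 0.063 m and y of rusk2 in the frame of box between -0.104 and 0.104 m and x of rusk3 in the frame of box between -0.063 and 0.063 m and y of rusk3 in the frame of box between -0.104 and 0.104 m and x of rusk4 in the frame of box between -0.063 and 0.063 m and y of rusk4 in the frame of box between -0.104 and 0.104 m and x of scraper in the frame of board between -0.1 and 0.1 m and y of scraper in the frame of board between -0.1 and 0.1 m and z of scraper in the frame of board between 0.052 and 0.0655 m and angle between scraper's own z axis and vertical below 0.12 rad and linear speed of scraper below 0.02 m/s and contact force between the fingers and scraper below 0.1 N and value of joint flap below 0.06 rad); the robot touches nothing.
It fails at once if the fingers touch a rusk piece (contact force between the fingers and rusk0 above 0.3 N or contact force between the fingers and rusk1 above 0.3 N or contact force between the fingers and rusk2 above 0.3 N or contact force between the fingers and rusk3 above 0.3 N or contact force between the fingers and rusk4 above 0.3 N).
It fails at once if the car, the teether or the brush is moved by more than 30 mm (distance of any of car, teether, brush from where it was at the start of the episode above 0.03 m).
It also fails if it takes over 72 s, if anything falls off the work surface, if the arm or the gripper's body presses on something with over 40 N, if the wrist force passes 120 N, or if a joint passes its speed limit or range.

ROBOT

A 6-joint arm with a two-finger parallel gripper is mounted at the origin on the work surface. World frame = base frame: x ahead of the robot, y to its left, z up, the work surface at z = 0. Lengths are in m, angles in rad, forces in N, time in s.
With the tool pointing down it reaches from about 0.325 to 0.875 m from the base axis. Payload 4.4 kg.
Tool frame: the origin (TCP) lies where the fingers leave the gripper's body, on its centre line; the fingertips stand 73 mm ahead of it and the grasp point (between the pads) lies 54 mm ahead of it; z points along the fingers, y is the line along which they close (so a half turn about z gives the same grasp; the last joint's range is limited). The gripper opens to 85 mm and grips with 20 to 120 N. Pads are 22 mm wide; open, the fingers measure 114 mm over their backs; the gripper's body (76 mm by 85 mm) begins 54 mm behind the grasp point. The pads swing forward as they close: fully open they stand 13 mm farther back than shut.
Start: joints at [1.063, 0.207, 1.542, -0, 1.393, -0.15], TCP at [0.201, 0.539, 0.304] pointing down, gripper open.
Joint ranges: [-2.73, 2.73], [-0.86, 2.22], [0.23, 2.46], [-1.11, 4.25], [0.08, 2.63], [-2.82, 2.82]. Speed limits (rad/s): [2.79, 2.79, 3.14, 3.14, 3.14, 3.14].

INTERFACE

Orientations are given as a rotation vector (axis times angle).
In Python, from bench import r gives the robot as it stands. The module is installed in compiled form; this text tells all that it offers. Calls block until the motion is done:
- r.reach(position, orientation): joint-space move of the TCP to a pose.
- r.move_linear(position, vel=0.15, rotation=None, max_force=None): straight line of the TCP; rotation=None keeps the orientation; vel is the mean speed in m/s. With max_force (N) it stops when the force on the tool has changed by that much, and returns True; else False.
- r.goto_joints(angles): joint-space move.
- r.grip(opening): finger opening in m; the grip force is fixed at half the most; returns when the fingers have stopped.
- r.dwell(seconds).
- r.solve_ik(position, orientation): joint angles nearest the present ones, or None.
- r.grab_frame(name): name is "scene" or "top" or "wrist"; returns a dict with "color" (400x640x3 uint8, blue, green, red), "intrinsics" (3x3 intrinsics, pixels), "R" (3x3) and "t" (3): a world point X has camera coordinates R X + t; the wrist camera has in their place "tool_from_camera" (4x4, takes a point from camera to tool coordinates, whose origin is the TCP and whose axes are the flange's). Camera axes: x right, y down, z forward; pixel columns grow to the right and rows downward; lengths in m; the calibration is good to about 2 mm. A picture is of the moment at which its call begins: read the wrist's pose just before it. There is no depth.
A pose or a line that the arm cannot do raises r.PlanningError and nothing moves.
- r.hand_in(): hands the job in; it is judged then, once.
Readings, each from a call of its own:
- r.read_time(): time.
- r.read_joint_positions(): joint angles.
- r.read_qvel(): joint speeds.
- r.read_joint_efforts(): joint torques, N m.
- r.read_tcp_pos(): TCP position.
- r.read_tool_rot(): TCP orientation.
- r.read_ft_force(): force on the tool from outside, world axes, zero at the start.
- r.read_wrist_torque(): the same for the moment, N m.
- r.read_width(): finger opening in m.
- r.read_grasp_force(): force on a finger pad.
Only numpy, scipy, OpenCV 4.12 (cv2) and the standard library are available. Lean on these libraries where they do the work, as an engineer would, in place of code of your own. Each camera call takes 0.05 s, during which the arm holds its last target. There are 200 camera calls.

## Working session

There is one attempt and no reset: what is moved stays moved. The work goes in short steps, each a Python script; the robot and the scene stay as the last script left them, time stands still between calls to the robot, and variables do not carry over. Pictures are saved under pics/ and viewed, at most 10 in all, crops included, and the job is handed in when it is done.

```bash
mkdir -p pics
cat > h.py <<'E'
import numpy as np, cv2
from bench import r
def ray(f,uv,z):
    K,R,t=map(np.array,(f["intrinsics"],f["R"],f["t"])); d=R.T@np.linalg.inv(K)@np.array([uv[0],uv[1],1.]); c=-R.T@t
    return c+d*(z-c[2])/d[2]
def proj(f,X):
    p=np.array(f["intrinsics"])@(np.array(f["R"])@np.array(X)+np.array(f["t"])); return p[:2]/p[2]
E
python3 - <<'E'
from h import *
for n in("top","scene"):
    f=r.grab_frame(n); cv2.imwrite(f"pics/{n}0.png",f["color"]); np.savez(f"{n}0.npz",**f)
    print(n,-np.array(f["R"]).T@f["t"])
print(r.read_time(),r.read_tool_rot())
E
```

```text
top [0.37090678 0.01826653 1.2800189 ]
scene [ 1.08490932 -0.60953442  0.66026222]
0.1 [-0.5573868  -3.09104433  0.00319834]
```

View pics/top0.png

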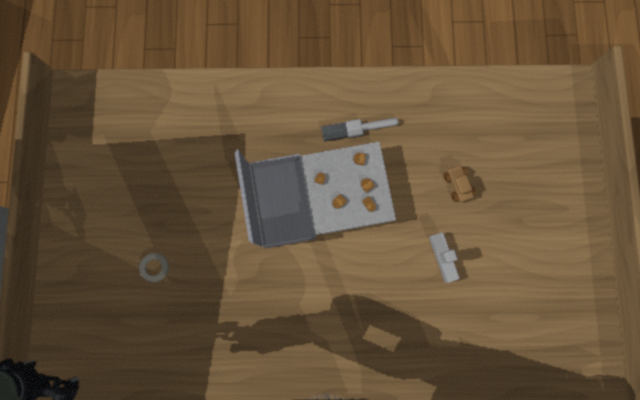

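View pics/scene0.png

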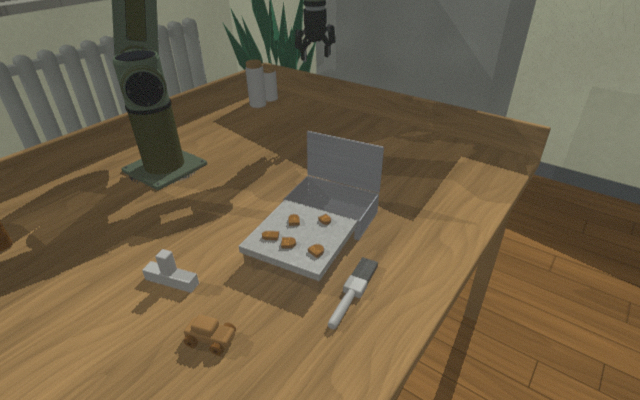

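The top view shows the board around (350,188), the box around (280,200) with its open flap at x≈243, the scraper at (445,258), the car at (460,184), the brush at (360,128) and the teether at (153,267). The five rusks are at about (361,158), (321,178), (368,185), (340,201) and (370,204). Next I'll measure them.

Run:
```python
from h import *
f=dict(np.load("top0.npz")); im=f["color"]; hsv=cv2.cvtColor(im,cv2.COLOR_BGR2HSV)
def sub(m,x0,y0,x1,y1):
    o=np.zeros_like(m); o[y0:y1,x0:x1]=m[y0:y1,x0:x1]; return o
w=((hsv[...,1]<60)&(hsv[...,2]>120)).astype(np.uint8)*255
o=((hsv[...,1]>120)&(hsv[...,2]>60)).astype(np.uint8)*255
def big(m): return max(cv2.findContours(m,cv2.RETR_EXTERNAL,cv2.CHAIN_APPROX_NONE)[0],key=cv2.contourArea)
c=big(sub(w,300,135,402,240)); rc=cv2.minAreaRect(c); bp=cv2.boxPoints(rc)
P=np.array([ray(f,p,.0615) for p in bp]); print("board",rc,P[:,:2].round(4).tolist(),P.mean(0),[np.linalg.norm(P[i]-P[i-1]).round(4) for i in range(4)])
sc=big(sub(w,425,228,470,288)); rc=cv2.minAreaRect(sc)
for z in(.03,):
  P=np.array([ray(f,p,z) for p in cv2.boxPoints(rc)]); print("scr",rc,P[:,:2].round(4).tolist(),P.mean(0),[np.linalg.norm(P[i]-P[i-1]).round(4) for i in range(4)])
bm=np.zeros_like(w); cv2.fillConvexPoly(bm,bp.astype(int),255)
for c in cv2.findContours(o&bm,cv2.RETR_EXTERNAL,cv2.CHAIN_APPROX_NONE)[0]:
  if cv2.contourArea(c)>30: 
    q=cv2.minAreaRect(c); print("rusk",ray(f,q[0],.068)[:2],q)
for u in((238,150),(250,243),(260,246)):print(u,ray(f,u,.19),ray(f,u,.06))
for n,u in(("car",(460,185)),("brush tail",(399,122)),("brush head",(322,132))):print(n,ray(f,u,.03))
a=cv2.resize(im[140:290,230:480],None,fx=3.2,fy=3.2,interpolation=cv2.INTER_CUBIC)
for c in(bp,cv2.boxPoints(rc)): cv2.polylines(a,[((c-[230,140]+.5)*3.2).astype(int)],True,(0,0,255),1)
cv2.imwrite("pics/crop.png",a)
```

```text
board ((347.97198486328125, 187.0959930419922), (80.14068603515625, 81.4823226928711), 79.69515228271484) [[0.6876, 0.0549], [0.7229, -0.1461], [0.5237, -0.1745], [0.4902, 0.0212]] [ 0.60608602 -0.06113008  0.0615    ] [np.float64(0.2002), np.float64(0.2041), np.float64(0.2012), np.float64(0.1986)]
scr ((445.48468017578125, 256.62310791015625), (50.422245025634766, 19.580913543701172), 70.55996704101562) [[0.4845, -0.259], [0.5003, -0.3057], [0.383, -0.3404], [0.3677, -0.2943]] [ 0.43388233 -0.29985463  0.03      ] [np.float64(0.122), np.float64(0.0493), np.float64(0.1223), np.float64(0.0485)]
rusk [ 0.56102795 -0.11177836] ((369.3076477050781, 203.9615020751953), (13.590154647827148, 7.765803337097168), 56.3099365234375)
rusk [ 0.56731988 -0.03620212] ((338.2500305175781, 201.75003051757812), (8.485280990600586, 12.020814895629883), 45.0)
rusk [ 0.6106791  -0.10631898] ((366.5, 183.99998474121094), (11.0, 10.0), 53.13010025024414)
rusk [0.62774278 0.00734375] ((320.1000061035156, 177.70001220703125), (8.221921920776367, 9.486830711364746), 18.434947967529297)
rusk [ 0.67649457 -0.08958141] ((359.0, 158.0), (10.0, 10.0), 0.0)
(238, 150) [0.66718305 0.19117074 0.19      ] [0.70251814 0.21179199 0.06      ]
(250, 243) [0.45919929 0.1619333  0.19      ] [0.4697294  0.17906758 0.06      ]
(260, 246) [0.45248606 0.14022531 0.19      ] [0.46221553 0.1547706  0.06      ]
car [ 0.61299004 -0.34645427  0.03      ]
brush tail [ 0.78061693 -0.1987694   0.03      ]
brush head [7.56076699e-01 6.41623474e-04 3.00000000e-02]
```

View pics/crop.png

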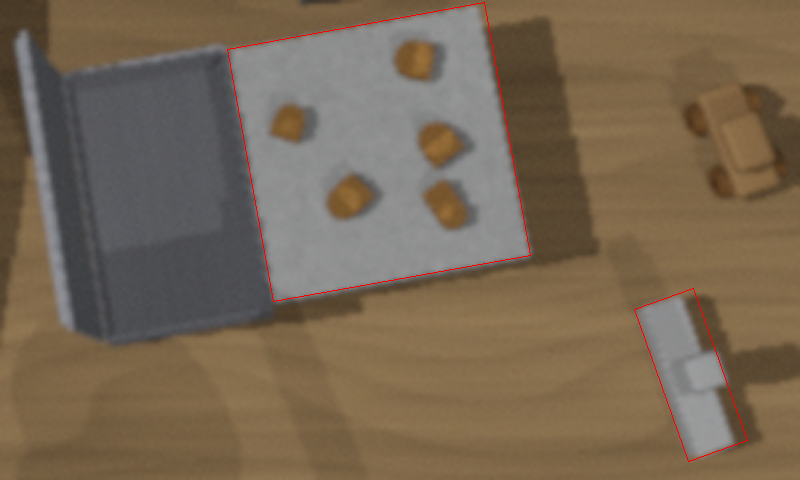

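The crop shows the board outline fitting well (sides 199–204 mm) and the scraper's post top at crop pixel (706,370). I'll check the post position across both views.

```bash
cat >> h.py <<'E'
B=np.array([.606,-.0605]); yaw=np.radians(99.9)
ex=np.array([np.cos(yaw),np.sin(yaw)]); ey=np.array([-ex[1],ex[0]])
def bw(x,y,z): return np.r_[B+x*ex+y*ey,z]
def down(phi):
    from scipy.spatial.transform import Rotation as Ro
    c,s=np.cos(phi),np.sin(phi)
    return Ro.from_matrix(np.array([[-s,c,0],[c,s,0],[0,0,-1]])).as_rotvec() if False else Ro.from_matrix(np.column_stack([(-s,c,0),(c,s,0),(0,0,-1)])).as_rotvec()
E
sed -i 's/return Ro.from_matrix(np.array.* if False else /return /' h.py
python3 - <<'E'
from h import *
f=dict(np.load("top0.npz")); g=dict(np.load("scene0.npz"))
p=ray(f,(230+706/3.2-.5,140+370/3.2-.5),.082); print("post",p, "scene px",proj(g,p))
u=np.array([.957,.289]);
# foot corner end midpoints (left edge touches foot bottom/top) from the crop: ends
for a in((635,310),(688,460),(745,440),(693,290)): print(ray(f,(230+a[0]/3.2-.5,140+a[1]/3.2-.5),.03)[:2])
print("board corners in scene",[proj(g,bw(a,b,.0615)).round() .tolist() for a,b in((-.1,-.1),(.1,-.1),(.1,.1),(-.1,.1))])
for d in(16.8,196.8):
  q=r.solve_ik([p[0],p[1],.109],down(np.radians(d))); print(d,None if q is None else np.round(q,2))
for d in(9.9,189.9):
  for x,y in((-.08,.045),(.135,.045),(-.08,-.045),(.135,-.045)):
    q=r.solve_ik(bw(x,y,.17),down(np.radians(d))); print(d,None if q is None else np.round(q,2))
a=cv2.resize(g["color"][230:310,130:230],None,fx=6,fy=6,interpolation=cv2.INTER_CUBIC); cv2.circle(a,tuple(((proj(g,p)-[130,230]+.5)*6).astype(int)),4,(0,0,255),-1); cv2.imwrite("pics/sc.png",a)
E
```

```text
post [ 0.43421006 -0.29789471  0.082     ] scene px [163.69664838 253.90433484]
[ 0.48387213 -0.25913745]
[ 0.36870278 -0.2940346 ]
[ 0.38333571 -0.33846404]
[ 0.49896056 -0.30498611]
board corners in scene [[319.0, 275.0], [358.0, 220.0], [285.0, 200.0], [238.0, 247.0]]
16.8 [-0.77  0.35  1.81  0.    0.98 -1.06]
196.8 [-0.77  0.35  1.81 -0.    0.98  2.08]
9.9 [-0.4   0.38  1.61 -0.    1.15 -0.57]
9.9 [-0.04  0.29  1.74 -0.    1.11 -0.21]
9.9 [-0.32  0.54  1.38 -0.    1.22 -0.5 ]
9.9 [-0.01  0.46  1.51 -0.    1.18 -0.18]
189.9 [-0.4   0.38  1.61 -0.    1.15  2.57]
189.9 None
189.9 [-0.32  0.54  1.38 -0.    1.22  2.65]
189.9 None
```

View pics/sc.png

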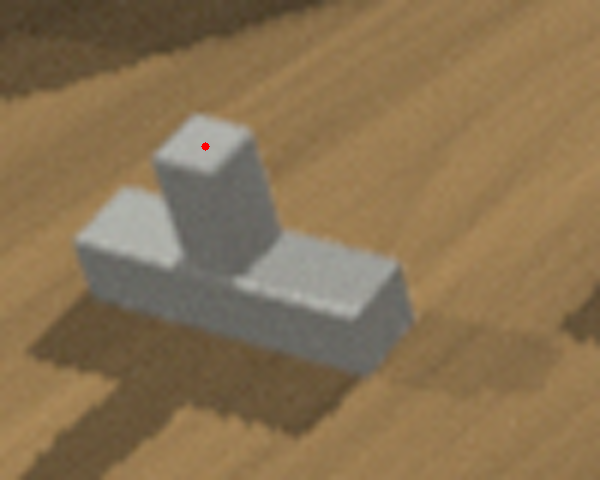

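The projected post centre lands in the middle of the post's top face in the scene view, so both views agree. Now I'll grasp and lift the scraper, then put it down at the back of the board.

Run:
```python
from h import *
R=down(np.radians(16.8)); R2=down(np.radians(9.9))
p=[.4342,-.298]
r.reach([.40,.30,.36],R)
r.reach([*p,.25],R)
r.move_linear([*p,.110],vel=.1,max_force=10)
h=r.read_tcp_pos(); r.grip(.02); print(h,r.read_width(),r.read_grasp_force())
r.move_linear([*p,.26],vel=.15)
s=bw(-.080,.043,.26); r.reach(s,R2)
print(r.read_time(),r.read_width(),r.read_tcp_pos())
for n in("top","scene"):
    f=r.grab_frame(n); cv2.imwrite(f"pics/{n}1.png",f["color"])
a=np.vstack([cv2.resize(cv2.imread("pics/top1.png")[130:270,230:470],(480,280)),cv2.resize(cv2.imread("pics/scene1.png")[120:300,200:420],(480,300))]); cv2.imwrite("pics/v1.png",a)
```

```text
[ 0.43464041 -0.29842638  0.1107419 ] 0.025043933873511986 59.826956391334534
7.6 0.025903349127729652 [ 0.57666743 -0.14715998  0.25906743]
```

View pics/v1.png

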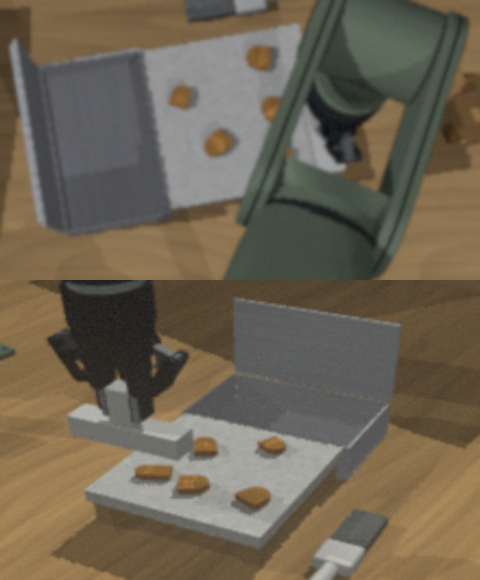

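The scraper is held upright and square to the board, behind the rusks. Next comes the first wipe along y = +0.043.

Run:
```python
from h import *
h=.1107; x0=-.084
def wipe(y):
    r.reach(bw(x0,y,.21),down(np.radians(9.9)))
    hit=r.move_linear(bw(x0,y,h+.0605),vel=.05,max_force=4); z=r.read_tcp_pos()[2]; print("down",hit,z-h,r.read_time())
    z=min(z+.0008,h+.064) 
    r.move_linear(bw(x0,y,z),vel=.02); r.dwell(.15)
    print(r.move_linear(bw(.138,y,z),vel=.08,max_force=25),r.read_ft_force(),r.read_tcp_pos())
    r.move_linear(bw(.125,y,.22),vel=.15)
wipe(.043)
r.reach(bw(-.10,.043,.26),down(np.radians(9.9)))
for n in("top","scene"):
    f=r.grab_frame(n); cv2.imwrite(f"pics/{n}2.png",f["color"])
a=np.vstack([cv2.resize(cv2.imread("pics/top2.png")[130:270,230:470],(480,280)),cv2.resize(cv2.imread("pics/scene2.png")[120:300,200:420],(480,300))]); cv2.imwrite("pics/v2.png",a)
print(r.read_time(),r.read_width())
```

```text
down True 0.06109164525961043 8.7333
False [-0.64685108 -0.14230026 -1.43633596] [0.53995338 0.06785087 0.17259989]
13.575 0.02525571287768963
```

View pics/v2.png

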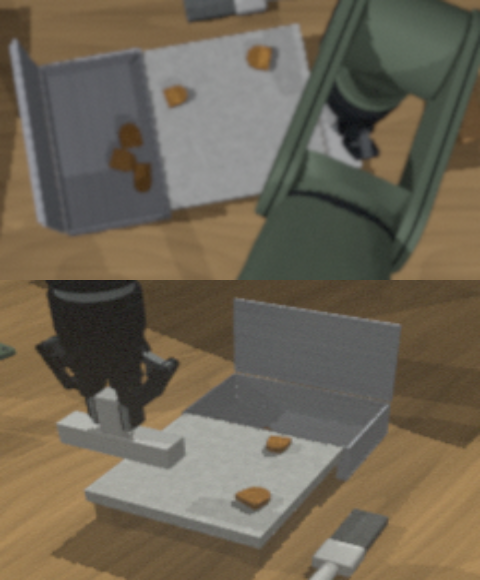

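Three rusks are in the box and two remain on the far half of the board. The second wipe goes along y = −0.045.

Run:
```python
from h import *
h=.1107; x0=-.084; y=-.045; R=down(np.radians(9.9))
r.reach(bw(x0,y,.24),R)
hit=r.move_linear(bw(x0,y,h+.0605),vel=.07,max_force=4); z=min(r.read_tcp_pos()[2]+.0008,h+.064); print(hit,z-h)
r.move_linear(bw(x0,y,z),vel=.02)
print(r.move_linear(bw(.138,y,z),vel=.08,max_force=25),r.read_ft_force())
r.move_linear(bw(.125,y,.22),vel=.15)
r.reach(bw(-.10,.043,.26),R)
for n in("top","scene"):
    f=r.grab_frame(n); cv2.imwrite(f"pics/{n}3.png",f["color"]); np.savez(n+"3.npz",**f)
a=np.vstack([cv2.resize(cv2.imread("pics/top3.png")[130:270,230:470],(480,280)),cv2.resize(cv2.imread("pics/scene3.png")[120:300,200:420],(480,300))]); cv2.imwrite("pics/v3.png",a)
print(r.read_time(),r.read_width())
```

```text
True 0.06201669634512823
False [-0.55156715  0.16283867 -1.63574918]
19.75 0.02509318402375223
```

View pics/v3.png

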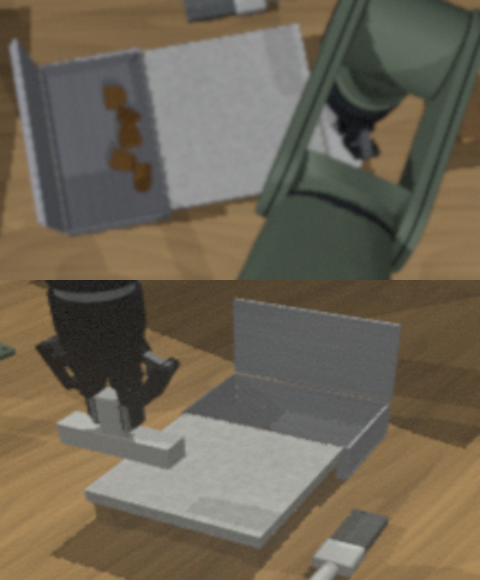

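All five rusks are in the box and the board is clear. Next I'll stand the scraper at board (−0.045, 0), release it, retreat, and move outside the flap with the fingers closed.

Run:
```python
from h import *
h=.1107; R=down(np.radians(9.9))
r.reach(bw(-.045,0,.22),R)
hit=r.move_linear(bw(-.045,0,h+.0600),vel=.05,max_force=4); print(hit,r.read_tcp_pos()[2]-h)
r.grip(.085); print(r.read_width())
r.move_linear(bw(-.045,0,.34),vel=.15)
r.grip(0.0)
r.reach(bw(.16,0,.36),R); r.reach(bw(.30,0,.36),R)
r.move_linear(bw(.30,0,.245),vel=.15)
for n in("top","scene"):
    f=r.grab_frame(n); cv2.imwrite(f"pics/{n}4.png",f["color"])
a=np.vstack([cv2.resize(cv2.imread("pics/top4.png")[130:270,200:440],(480,280)),cv2.resize(cv2.imread("pics/scene4.png")[90:300,200:420],(480,310))]); cv2.imwrite("pics/v4.png",a)
print(r.read_time(),r.read_width(),r.read_tcp_pos())
```

```text
True 0.06114163790679293
0.08489764918382135
26.1833 -0.00019464214530147766 [0.55539721 0.23514535 0.24676278]
```

View pics/v4.png

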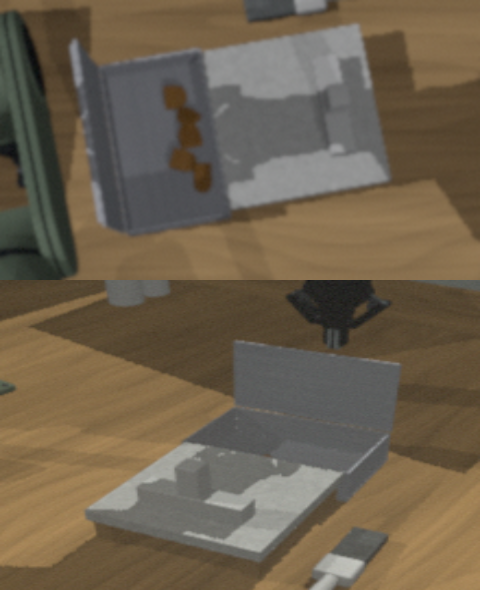

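The scraper stands upright on the board, the five rusks are in the box, and the closed fingers are behind the flap. Now I'll close the flap along its arc.

Run:
```python
from h import *
rho,d=.11,.004
def tcp(th,d=d):
    x=.230-rho*np.cos(th)+d*np.sin(th)+.011; z=.0605+rho*np.sin(th)+d*np.cos(th)
    return bw(x,0,z+.073)
r.move_linear(tcp(np.pi/2,.035),vel=.1,max_force=20)
for a in range(90,9,-10):
    s=r.move_linear(tcp(np.radians(a)),vel=.1,max_force=30)
    if s: print("stop",a,r.read_ft_force())
s=r.move_linear(tcp(0,-.003),vel=.04,max_force=18); print(s,r.read_tcp_pos()[2]-.073,r.read_ft_force())
p=r.read_tcp_pos(); r.move_linear([p[0],p[1],.33],vel=.15)
r.reach([.30,.40,.33],down(np.radians(9.9)))
for n in("top","scene"):
    f=r.grab_frame(n); cv2.imwrite(f"pics/{n}5.png",f["color"])
a=np.vstack([cv2.resize(cv2.imread("pics/top5.png")[110:270,230:470],(480,280)),cv2.resize(cv2.imread("pics/scene5.png")[90:300,200:420],(480,310))]); cv2.imwrite("pics/v5.png",a)
print(r.read_time())
```

```text
True 0.0641564085876082 [-1.74614823  0.42414056  6.73912349]
33.4333
```

View pics/v5.png

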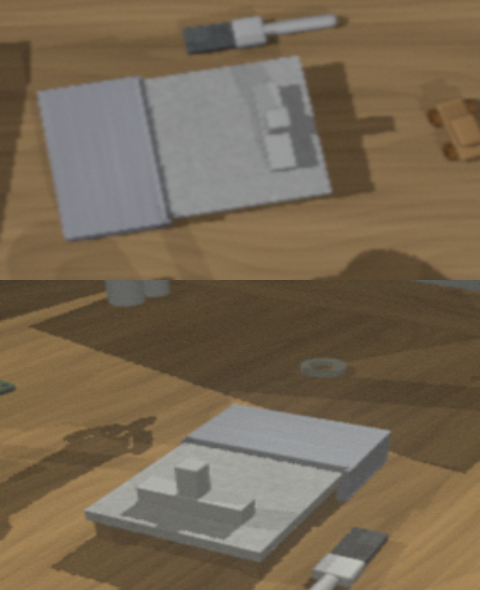

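The flap lies flat on the rim, with the stop height matching its top face. The scraper stands on the board, the bystanders look unmoved, and the arm is clear.

```bash
python3 -c "
from h import *
r.dwell(.3); print(r.hand_in())"
```

```text
the job is handed in; nothing more can be done
None
```

The job is handed in at about 34 s: the last pictures show all five rusks wiped into the box, the scraper upright and released on the board, the flap shut, and the bystanders apparently unmoved; no verdict was returned.

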